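# Seat the drive gear on its splined spindle and hold it down for the clip

## Robot

A 6-joint arm with a two-finger parallel gripper is mounted at the origin on the work surface; the furniture and walls round the work are solid. World frame = base frame: x ahead of the robot, y to its left, z up, the work surface at z = 0. Lengths are in m, angles in degrees, forces in N, time in s.
With the tool pointing down it reaches from about 0.35 to 0.875 m from the base axis. Payload 15.5 kg.
Tool frame: the origin (TCP) lies midway between the tips of the shut fingers; the grasp point (between the pads) lies 19 mm behind it; z points along the fingers, y is the line along which they close (so a half turn about z gives the same grasp; the last joint's range is limited). The gripper opens to 85 mm and grips with 20 to 120 N. Pads are 22 mm wide; open, the fingers measure 114 mm over their backs; the gripper's body (76 mm by 85 mm) begins 54 mm behind the grasp point. The pads swing forward as they close: fully open they stand 13 mm farther back than shut.
Start: joints at [65.861, 28.281, 77.091, -0, 74.628, -5.472], TCP at [0.2, 0.592, 0.231] pointing down, gripper open.
Joint ranges: [-166.48, 166.48], [-47.26, 123.95], [12.59, 153.08], [-70.14, 250.14], [6.76, 159.57], [-176.63, 176.63]. Speed limits (degrees/s): [108.29, 108.29, 147.25, 172.46, 172.46, 172.46].

## Interface

Orientations are given as a 3x3 rotation matrix whose columns are the frame's x, y, z axes.
In Python, from plant import status, optics, r gives the robot as it stands.
- The arm moves only by the tool step_arm, never from a script. Its argument "series" is text: rows parted by semicolons, each of 5 numbers parted by spaces: the finger opening in mm, from 0 to 85.4, then the shift along the tool's x, y, z in mm, then the turn about the tool's z in rad. In form: hand tx ty tz twist; .... A call has exactly 5 rows; each row is the pose to reach, as a shift and turn from the pose commanded when the call began, along the tool's axes at that moment; what a row does not reach only later rows make up. A row lasts 1/12 s, in which the tool goes at most 41.7 mm and 7.16 degrees, less where a joint would pass 70% of its speed; a pose out of reach is approached as far as the arm can. A call with a gripper value outside its range is refused whole. The fingers move at their own pace and stop on an object; the grip force is fixed at half the most. Time passes only in rows, so rows that repeat a pose let the fingers close, or fill a call up. It gives the time, the measured TCP pose, the force, the opening and the grip force at its end, in the units of the state.
- status.get_obs(): the state, without advancing time (a new reading comes with each control period).
- optics.capture(name): name is "scene" or "top"; returns a dict with "img" (400x640x3 uint8, blue, green, red), "fov_y" (degrees; the focal length in pixels is half the picture's height over the tangent of half this angle, whatever the lens; pixels are square), "cx", "cy" (the principal point, pixels), "T" (4x4, takes a point from camera to world coordinates). Camera axes: x right, y up, looking along -z (the intrinsics and any distortion apply to the point x, -y, -z); pixel columns grow to the right and rows downward; lengths in m; the calibration is good to about 2 mm. A picture is of the moment at which its call begins. There is no depth.
- r.job_done(): hands the job in; it is judged then, once.
The state is a dict: "clock": time; "joint_positions": joint angles; "dq": joint speeds; "effort": joint torques, N m; "position": TCP position; "tcp_rot": TCP orientation; "contact_force": force on the tool from outside, world axes, zero at the start; "moment": the same for the moment, N m; "gripper_width": finger opening in m; "grip_force": force on a finger pad.
Only numpy, scipy, OpenCV 4.12 (cv2) and the standard library are available. Lean on these libraries where they do the work, as an engineer would, in place of code of your own. Each camera call takes 0.05 s, during which the arm holds its last target. There are 200 camera calls.

## Task

I am putting the printer's paper-feed drive unit back together. Take the gear with the long sleeve (not the flat one), slide it onto the unit's upright spindle, turn it until the splines mesh and push it down against the spring until the clip groove near the spindle's tip stands clear above the sleeve. Finish still gripping it and keep it pressed down there so that I can snap the retaining clip on; leave the flat gear and the parts dish where they are.

Things in the scene. Friction and masses are not known exactly. Their poses are not given: they have to be found in the camera images.
- gear_center (a point): centre of the white plastic drive gear to fit (60 g, loose, lying teeth down, sleeve up). 40 mm high: a toothed wheel 68 mm across from 0 to 10 mm (six small ribs up to 15 mm, out to 25 mm from the axis), above it a plain round sleeve 34 mm across up to 40 mm: grasp the sleeve. Point: on the axis, 20 mm above the underside; z up the sleeve; x along the middle of one of the six bore slots
- gear: the same gear, origin on its axis at the underside, same axes. The bore goes right through: plain, 27 mm wide in the upper 28 mm; in the lowest 12 mm six lands leave 18 mm between them, with six slots 5.5 mm wide and 27 mm across, one along the x axis, the others every 60 degrees
- spindle_tip (a point): tip (on the axis, 104 mm above the desk, z up) of the drive unit's upright steel spindle. Below the tip: taper from 8 to 16 mm width down to 6.5 mm, clip groove 8.3 to 10.5 mm, plain 16 mm shaft to 32 mm, then six splines 3.5 mm wide, 24 mm across, down past the collar. x lies along the middle of one spline, the others every 60 degrees; this angle differs each time; stiff to turn (0.4 N m)
- drive_unit: printer drive unit, fixed to the desk: black and grey gearbox 90 x 76 mm, top 40 mm above the desk, on a steel plate, with a lying motor 33 mm thick towards its -x; all of it but spindle and collar under 42 mm. Origin on the desk under the spindle. At a wrong angle the gear's underside stops on the spline tops, 32 mm below the tip; within about 4 degrees of the right one it slides on down to the collar
- collar (a joint): travel (m) of the sprung collar at the spindle's foot: 0 at rest, when its top is 48 mm below the spindle's tip; grows as the gear pushes it down; 0.008 at its stop. It takes 3 N at first, 10 N at 5 mm, 15 N at the stop, and pushes the gear up again if let go. The clip groove is wholly clear of the sleeve from 3 mm on
- idler: flat white gear, not to be used: 56 mm across, 14 mm high, no sleeve, plain 12 mm bore; origin on its axis at its underside, loose on the desk
- dish: shallow clear parts dish, 139 mm across and 22 mm high, with small screws and the retaining clip in it; origin at the centre of its underside, loose on the desk
- mfp_printer: the office printer, a fixed block 0.37 m high behind the drive unit: it fills x 0.52 to 0.86, y 0.07 to 0.49 (its origin is the middle of that, on the desk, never moves): carry the gear round in front of its corner, not across it

How it is judged:
By the outcome, as a careful person would: the job done as asked, in the order asked, and still so for the second after the job is handed in, while the arm keeps its last pose, push and grip.
It also fails if it takes over 48 s, if anything falls off the work surface, if the arm or the gripper's body presses on something with over 40 N, if the wrist force passes 120 N, or if a joint passes its speed limit or range.

## Working session

There is one attempt and no reset: what is moved stays moved. The work goes in short steps, Python scripts to look and compute and a tool call to move; the robot and the scene stay as the last step left them, time stands still between calls to the robot, and variables do not carry over. Pictures are saved under pics/ and viewed, at most 10 in all, crops included, and the job is handed in when it is done.

Besides the shell and the picture viewer there is one more tool, called as name(argument=value, ...), one argument or row to a line, values as JSON. step_arm: Moves the arm, as the interface text tells. Its arguments: {"type":"object","properties":{"series":{"type":"string"}},"required":["series"]}

```bash
mkdir -p pics; ls; python3 - <<'E'
from plant import status, optics, r
import cv2,numpy as np
for n in("scene","top"):
    c=optics.capture(n); cv2.imwrite(f"pics/{n}0.png",c["img"]); print(n,{k:(np.round(v,4).tolist() if k=="T" else v) for k,v in c.items() if k!="img"})
o=status.get_obs(); print(o)
E
```

```text
pics
scene {'fov_y': 51.43647964440332, 'cx': 314.1744985263512, 'cy': 195.5795910595441, 'T': [[0.7828, 0.2953, -0.5477, 0.0725], [-0.6221, 0.3542, -0.6982, -0.5293], [-0.0122, 0.8873, 0.461, 0.4663], [0.0, 0.0, 0.0, 1.0]]}
top {'fov_y': 57.19722903438385, 'cx': 316.73358519992206, 'cy': 198.70818207045275, 'T': [[-0.0229, 0.9931, -0.1149, 0.4432], [-0.9997, -0.023, 0.0008, 0.0514], [-0.0019, 0.1148, 0.9934, 0.9316], [0.0, 0.0, 0.0, 1.0]]}
{'clock': 0.1, 'joint_positions': array([ 6.58596443e+01,  2.83108902e+01,  7.71223751e+01,  5.18318511e-04,
        7.46289577e+01, -5.47280968e+00]), 'dq': array([-0.04285771, -0.05956719, -0.09962667, -0.03576966, -0.0201522 ,
       -0.04340818]), 'effort': array([ 1.21881505e-03, -8.83591032e+01, -3.84562182e+01, -1.17588388e-04,
        4.99203888e-03, -8.37845027e-05]), 'position': array([0.19992368, 0.59182969, 0.23077172]), 'tcp_rot': array([[-9.47390936e-01,  3.20078444e-01, -4.52103650e-04],
       [ 3.20078743e-01,  9.47390428e-01, -9.87455070e-04],
       [ 1.12255588e-04, -1.08021475e-03, -9.99999410e-01]]), 'contact_force': array([ 0.6864947 , -0.60109153,  0.76707724]), 'moment': array([-0.00100458,  0.02757972, -0.00381415]), 'grip_force': 0.0, 'gripper_width': 0.08590698190062508}
```

View pics/scene0.png

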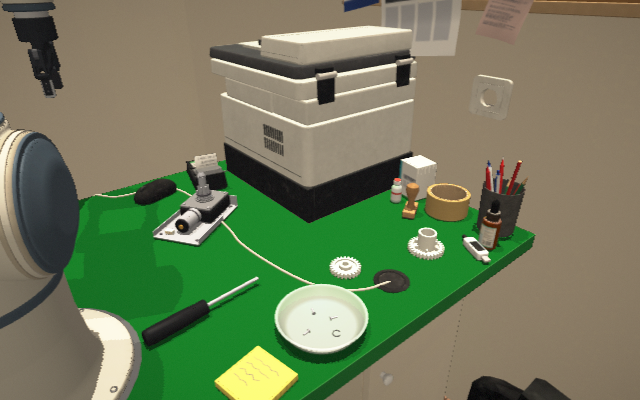

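View pics/top0.png

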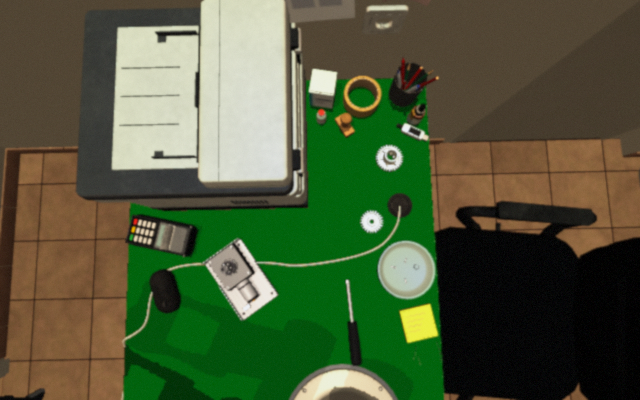

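The sleeved gear is at scene (427,243) and top (389,157). The spindle is at scene (203,180) and top (230,267), the idler at top (371,222), and the dish at top (406,268).

```bash
cat > h.py <<'E'
import cv2,numpy as np
def K(c):
    f=200/np.tan(np.radians(c["fov_y"]/2)); return f
def ray(c,u,v):
    f=K(c); d=c["T"][:3,:3]@np.array([(u-c["cx"])/f,-(v-c["cy"])/f,-1]); return c["T"][:3,3],d
def plane(c,u,v,z):
    o,d=ray(c,u,v); return o+d*(z-o[2])/d[2]
def proj(c,p):
    q=c["T"][:3,:3].T@(np.asarray(p)-c["T"][:3,3]); f=K(c); return c["cx"]+f*q[0]/-q[2], c["cy"]-f*q[1]/-q[2]
def crop(img,u,v,w,h,s):
    u,v=int(u),int(v); return cv2.resize(img[v-h:v+h,u-w:u+w],None,fx=s,fy=s,interpolation=cv2.INTER_CUBIC)
E
python3 - <<'E'
from h import *
from plant import optics
s=optics.capture("scene");t=optics.capture("top")
# gear wheel: white blob near
for n,c,u,v,R in(("top",t,389,157,22),("scene",s,427,243,25),("idl",t,371,222,18)):
    i=c["img"].astype(int); m=((i.min(2)>110)).astype(np.uint8)
    M=np.zeros_like(m); cv2.circle(M,(u,v),R,1,-1); m*=M
    ct=max(cv2.findContours(m,0,1)[0],key=cv2.contourArea); h=cv2.convexHull(ct); print(n,cv2.minEnclosingCircle(ct),cv2.fitEllipse(h))
    e=cv2.fitEllipse(h)[0]; print(plane(c,*e,0.008))
print("spindle top",plane(t,230,267,.1),"scene",plane(s,203,174,.1))
a=[crop(t["img"],389,157,25,25,8),crop(t["img"],230,267,25,25,8)]
b=[crop(s["img"],427,240,25,25,8),crop(s["img"],205,190,25,25,8)]
g=np.vstack([np.hstack(a),np.hstack(b)]); cv2.imwrite("pics/c1.png",cv2.resize(g,(600,600)))
E
```

```text
top ((389.07501220703125, 157.40625), 13.17186450958252) ((389.07159423828125, 157.3963165283203), (25.376441955566406, 26.2855167388916), 112.8028793334961)
[ 0.65243203 -0.13738676  0.008     ]
scene ((426.14190673828125, 245.22715759277344), 18.352676391601562) ((426.47247314453125, 243.52117919921875), (31.6512508392334, 37.47942352294922), 98.89012145996094)
[ 0.65904173 -0.13382854  0.008     ]
idl ((371.29998779296875, 221.3000030517578), 11.321768760681152) ((371.23565673828125, 221.13803100585938), (21.616334915161133, 22.236526489257812), 126.03167724609375)
[ 0.49004592 -0.08508911  0.008     ]
spindle top [0.39026806 0.24806914 0.1       ] scene [0.38703302 0.25657985 0.1       ]
```

View pics/c1.png

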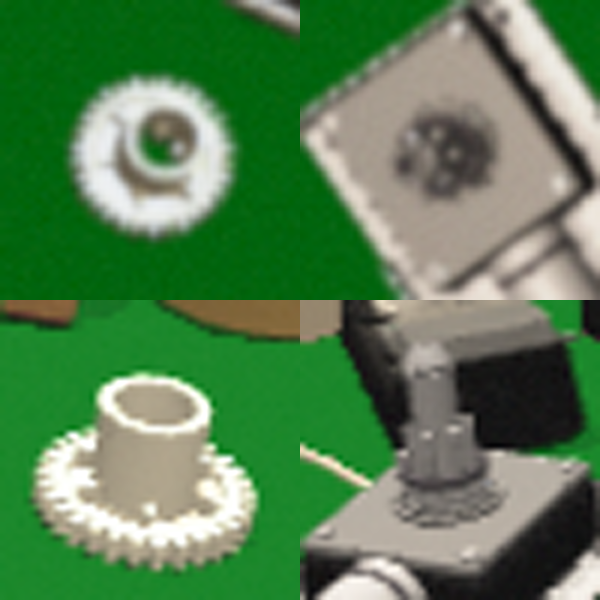

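```bash
python3 - <<'E'
from h import *
from plant import optics
s=optics.capture("scene");t=optics.capture("top")
print("sleeve",plane(s,427.5,232.3,.04),plane(t,391.5,155,.04))
print("collar t",plane(t,228.8,268.2,.05),"tip s",plane(s,201.3,172.5,.102))
def tri(p,q):
    A=[];b=[]
    for c,(u,v) in((s,p),(t,q)):
        o,d=ray(c,u,v); d/=np.linalg.norm(d); P=np.eye(3)-np.outer(d,d); A.append(P);b.append(P@o)
    return np.linalg.lstsq(np.vstack(A),np.hstack(b),rcond=None)[0]
print("sleeve tri",tri((427.5,232.3),(391.5,155)))
for p in [(.39,.25,.104),(.39,.25,.07),(.39,.25,.05)]: print(proj(t,p),proj(s,p))
g=np.hstack([crop(t["img"],230,266,12,16,16),crop(s["img"],204,187,12,20,16)[:512]])
cv2.imwrite("pics/c2.png",g)
E
```

```text
sleeve [ 0.64994783 -0.1389021   0.04      ] [ 0.6510987  -0.13713954  0.04      ]
collar t [0.38434713 0.26272446 0.05      ] tip s [0.38590156 0.26193194 0.102     ]
sleeve tri [ 0.65156751 -0.13757686  0.03864139]
(np.float64(228.70551368078213), np.float64(267.26843011108974)) (np.float64(205.3829047529471), np.float64(172.89994397404513))
(np.float64(232.2325182858113), np.float64(266.2289326605033)) (np.float64(207.46675387172039), np.float64(187.20276307143865))
(np.float64(234.1792263674472), np.float64(265.6551885590606)) (np.float64(208.65900915038932), np.float64(195.385990645397))
```

View pics/c2.png

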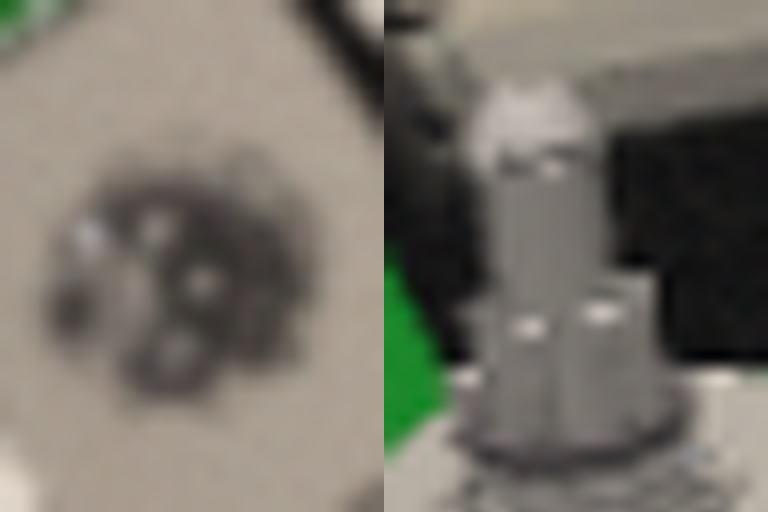

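The tip is at scene (201.4,172.3) and top (222.7,269), which puts the spindle axis at about (0.386, 0.262). The spline tops show as bright dots at scene (201,187) and (205.5,186.5). The sleeve axis is at about (0.651, -0.1375). I'll set out towards the gear, going around the printer corner.

step_arm(
  series="60 -26 -31 0 0; 60 -52 -63 0 0; 60 -78 -94 0 0; 60 -104 -126 0 0; 60 -130 -157 0 0",
)

```text
clock: 0.72
position: [0.273, 0.3999, 0.2312]
tcp_rot: [[-0.948, 0.32, 0.0], [0.32, 0.948, -0.0], [-0.0, 0.0, -1.0]]
contact_force: [0.7, -0.2, 0.6]
gripper_width: 0.0598
grip_force: 0.0
```

step_arm(
  series="60 -26 -31 0 0; 60 -52 -63 0 0; 60 -78 -94 0 0; 60 -104 -126 0 0; 60 -130 -157 0 0",
)

```text
clock: 1.13
position: [0.346, 0.2096, 0.2315]
tcp_rot: [[-0.948, 0.32, 0.001], [0.32, 0.948, 0.0], [-0.0, 0.0, -1.0]]
contact_force: [2.3, 0.6, -1.2]
gripper_width: 0.0601
grip_force: 0.0
```

step_arm(
  series="60 -26 -31 0 0; 60 -52 -63 0 0; 60 -78 -94 0 0; 60 -104 -126 0 0; 60 -130 -157 0 0",
)

```text
clock: 1.55
position: [0.419, 0.0189, 0.2315]
tcp_rot: [[-0.947, 0.32, 0.001], [0.32, 0.947, -0.0], [-0.001, 0.0, -1.0]]
contact_force: [-0.1, 1.0, -0.2]
gripper_width: 0.0598
grip_force: 0.0
```

step_arm(
  series="60 -27 -7 11 0; 60 -54 -15 22 0; 60 -81 -22 33 0; 60 -108 -30 44 0; 60 -135 -37 55 0",
)

```text
clock: 1.97
position: [0.5358, -0.0584, 0.1757]
tcp_rot: [[-0.947, 0.32, 0.0], [0.32, 0.947, -0.0], [-0.0, -0.0, -1.0]]
contact_force: [0.8, 0.1, 0.0]
gripper_width: 0.0599
grip_force: 0.0
```

step_arm(
  series="60 -27 -7 11 0; 60 -54 -15 22 0; 60 -81 -22 33 0; 60 -108 -30 44 0; 60 -135 -37 55 0",
)

```text
clock: 2.38
position: [0.6518, -0.1364, 0.1205]
tcp_rot: [[-0.947, 0.32, -0.0], [0.32, 0.947, 0.0], [0.0, -0.0, -1.0]]
contact_force: [1.2, 0.4, 0.3]
gripper_width: 0.0602
grip_force: 0.0
```

step_arm(
  series="60 0 0 0 0; 60 0 0 0 0; 60 0 0 0 0; 60 0 0 0 0; 60 0 0 0 0",
)

```text
clock: 2.8
position: [0.6505, -0.1349, 0.1219]
tcp_rot: [[-0.948, 0.32, 0.0], [0.32, 0.948, -0.0], [-0.0, 0.0, -1.0]]
contact_force: [-0.5, 0.2, -0.4]
gripper_width: 0.06
grip_force: 0.0
```

```bash
python3 - <<'E'
from h import *
from plant import optics,status
s=optics.capture("scene")
p=status.get_obs()["position"]; print(p, proj(s,p), proj(s,[.651,-.1375,.04]))
cv2.imwrite("pics/c3.png",crop(s["img"],428,205,50,60,6)[:600])
E
```

```text
[ 0.65057222 -0.13498769  0.12192774] (np.float64(431.1104164580574), np.float64(192.91710385253094)) (np.float64(427.250375571274), np.float64(231.8013914543548))
```

View pics/c3.png

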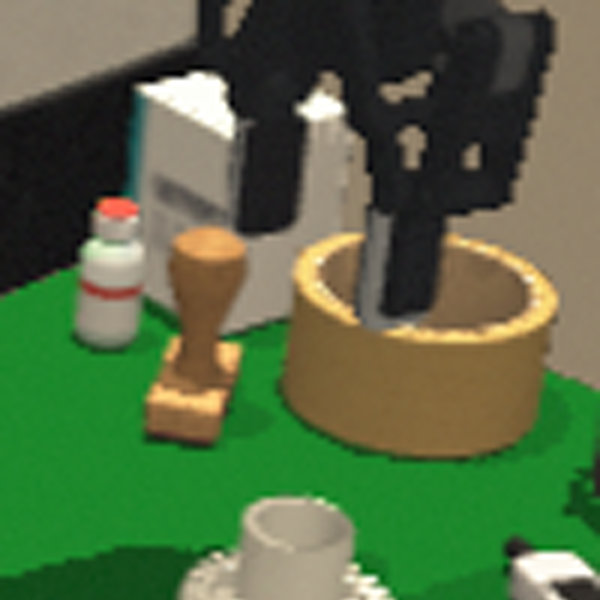

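The fingertips straddle pixel (434,191), above the sleeve at (428,232), and the surrounding objects are clear of them. I'll descend and grip.

step_arm(
  series="60 -1 -2 25 0; 60 -1 -2 50 0; 60 -1 -2 75 0; 60 -1 -2 95 0; 60 -1 -2 105 0",
)

```text
clock: 3.27
position: [0.6499, -0.137, 0.0143]
tcp_rot: [[-0.947, 0.32, -0.002], [0.32, 0.947, 0.001], [0.003, -0.0, -1.0]]
contact_force: [-0.9, 0.4, 0.3]
gripper_width: 0.0597
grip_force: 0.0
```

step_arm(
  series="60 0 0 0 0; 45 0 0 0 0; 40 0 0 0 0; 30 0 0 0 0; 25 0 0 0 0",
)

```text
clock: 3.68
position: [0.6521, -0.1379, 0.0182]
tcp_rot: [[-0.947, 0.32, 0.002], [0.32, 0.947, -0.001], [-0.002, 0.0, -1.0]]
contact_force: [-1.5, 0.9, 6.8]
gripper_width: 0.0323
grip_force: 59.6
```

step_arm(
  series="20 0 0 0 0; 20 0 0 0 0; 20 0 0 0 0; 20 0 0 0 0; 20 0 0 0 0",
)

```text
clock: 4.1
position: [0.6521, -0.1379, 0.0182]
tcp_rot: [[-0.947, 0.32, 0.003], [0.32, 0.947, -0.001], [-0.003, 0.0, -1.0]]
contact_force: [-1.5, -0.2, 7.1]
gripper_width: 0.0324
grip_force: 59.6
```

step_arm(
  series="20 0 0 -20 0; 20 0 0 -50 0; 20 0 0 -85 0; 20 0 0 -135 0; 20 0 0 -170 0",
)

```text
clock: 4.52
position: [0.6509, -0.1375, 0.1874]
tcp_rot: [[-0.947, 0.32, 0.001], [0.32, 0.947, -0.0], [-0.001, 0.0, -1.0]]
contact_force: [2.0, -0.0, -1.2]
gripper_width: 0.0322
grip_force: 59.7
```

step_arm(
  series="20 20 5 0 0; 20 47 13 0 0; 20 75 21 0 0; 20 105 29 0 0; 20 135 37.5 0 0",
)

```text
clock: 4.93
position: [0.5343, -0.0584, 0.1858]
tcp_rot: [[-0.947, 0.32, 0.002], [0.32, 0.947, -0.0], [-0.002, 0.0, -1.0]]
contact_force: [-0.1, -0.4, -1.0]
gripper_width: 0.0321
grip_force: 59.7
```

step_arm(
  series="20 27 7.5 0 0; 20 54 15 0 0; 20 81 22.5 0 0; 20 108 30 0 0; 20 135 37.5 0 0",
)

```text
clock: 5.35
position: [0.4185, 0.0204, 0.1856]
tcp_rot: [[-0.947, 0.32, 0.002], [0.32, 0.947, -0.0], [-0.002, 0.001, -1.0]]
contact_force: [0.6, 1.4, -0.5]
gripper_width: 0.0322
grip_force: 59.7
```

step_arm(
  series="20 11 22 0 0; 20 22 44 0 0; 20 33 66 0 0; 20 44 88 0 0; 20 55 109 0 0",
)

```text
clock: 5.77
position: [0.4022, 0.142, 0.1857]
tcp_rot: [[-0.947, 0.32, 0.002], [0.32, 0.947, 0.0], [-0.002, 0.001, -1.0]]
contact_force: [-0.1, 0.1, -0.9]
gripper_width: 0.0323
grip_force: 59.8
```

step_arm(
  series="20 14 28 0 0; 20 28 56 0 0; 20 40 80 0 0; 20 50 99 0 0; 20 55 109 0 0",
)

```text
clock: 6.18
position: [0.3848, 0.2639, 0.1857]
tcp_rot: [[-0.948, 0.319, 0.002], [0.319, 0.948, 0.001], [-0.001, 0.002, -1.0]]
contact_force: [0.6, 0.0, -0.7]
gripper_width: 0.0322
grip_force: 59.8
```

step_arm(
  series="20 0 0 0 0; 20 0 0 0 0; 20 0 0 0 0; 20 0 0 0 0; 20 0 0 0 0",
)

```text
clock: 6.6
position: [0.3852, 0.2607, 0.1848]
tcp_rot: [[-0.947, 0.321, 0.0], [0.321, 0.947, -0.0], [-0.0, -0.0, -1.0]]
contact_force: [0.3, 0.3, 0.4]
gripper_width: 0.0321
grip_force: 59.8
```

```bash
python3 - <<'E'
from h import *
from plant import optics,status
s=optics.capture("scene");t=optics.capture("top")
p=status.get_obs()["position"]; print(p)
for z in(.167,.177,.104): print(z,proj(s,[p[0],p[1],z]),proj(t,[p[0],p[1],z]))
a=crop(s["img"],202,155,25,50,6); b=crop(t["img"],222,262,40,40,6)
b=np.vstack([b,np.zeros((120,480,3),np.uint8)]); cv2.imwrite("pics/c4.png",np.hstack([a,b]))
E
```

```text
[0.38514805 0.26096846 0.1846721 ]
0.167 (np.float64(196.85257981961416), np.float64(144.1238371848466)) (np.float64(215.97221798962974), np.float64(271.9655918800263))
0.177 (np.float64(196.16203260089105), np.float64(139.54444632112117)) (np.float64(214.6153206310197), np.float64(272.37813383412424))
0.104 (np.float64(201.0385189013089), np.float64(171.883055768434)) (np.float64(223.76029468012166), np.float64(269.5977573815853))
```

View pics/c4.png

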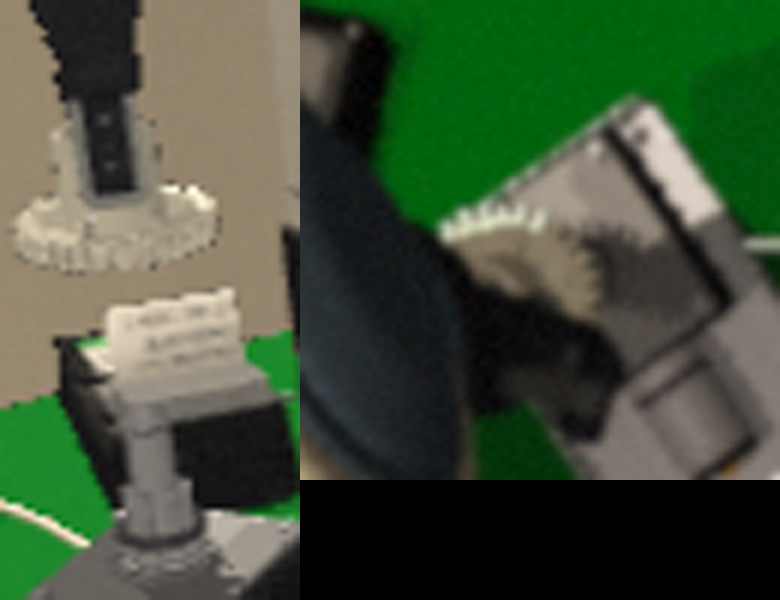

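The scene view shows the gear held level. Its wheel centre is at column 196.3, against a predicted 196.5, and the spindle axis is at column 202.2 on row 180, which lines up. I'll lower it onto the tip gently.

step_arm(
  series="20 0 0 20 0; 20 0 0 40 0; 20 0 0 55 0; 20 0 0 60 0; 20 0 0 62 0",
)

```text
clock: 7.12
position: [0.3846, 0.2611, 0.1219]
tcp_rot: [[-0.947, 0.32, -0.002], [0.32, 0.947, -0.001], [0.001, -0.001, -1.0]]
contact_force: [-0.0, -1.1, -0.3]
gripper_width: 0.032
grip_force: 59.8
```

step_arm(
  series="20 0 0 1 0; 20 0 0 2 0; 20 0 0 3 0; 20 0 0 4 0; 20 0 0 5 0",
)

```text
clock: 7.53
position: [0.3852, 0.2617, 0.118]
tcp_rot: [[-0.947, 0.32, 0.001], [0.32, 0.947, 0.0], [-0.001, 0.001, -1.0]]
contact_force: [0.0, -0.4, -0.3]
gripper_width: 0.0323
grip_force: 59.8
```

step_arm(
  series="20 0 0 1 0; 20 0 0 2 0; 20 0 0 3 0; 20 0 0 4 0; 20 0 0 5 0",
)

```text
clock: 7.95
position: [0.3859, 0.2622, 0.1129]
tcp_rot: [[-0.947, 0.32, 0.002], [0.32, 0.947, 0.001], [-0.001, 0.002, -1.0]]
contact_force: [2.5, 5.3, 4.7]
gripper_width: 0.0324
grip_force: 60.3
```

Taper contact is pushing the gear towards +y, so I'll shift 1.2 mm along tool y.

step_arm(
  series="20 0 0.6 -1 0; 20 0 1.2 -1 0; 20 0 1.2 0 0; 20 0 1.2 0 0; 20 0 1.2 1 0",
)

```text
clock: 8.37
position: [0.3856, 0.2628, 0.1117]
tcp_rot: [[-0.947, 0.32, 0.0], [0.32, 0.947, 0.0], [-0.0, 0.0, -1.0]]
contact_force: [1.8, 2.5, 1.9]
gripper_width: 0.0327
grip_force: 60.5
```

step_arm(
  series="20 0 0 0 0; 20 0 0 1 0; 20 0 0 1 0; 20 0 0 2 0; 20 0 0 2 0",
)

```text
clock: 8.78
position: [0.3855, 0.2628, 0.1095]
tcp_rot: [[-0.947, 0.32, 0.0], [0.32, 0.947, 0.0], [-0.0, 0.0, -1.0]]
contact_force: [4.0, 4.0, -0.5]
gripper_width: 0.0323
grip_force: 60.4
```

step_arm(
  series="20 -0.4 0.8 0 0; 20 -0.4 0.8 0 0; 20 -0.4 0.8 2 0; 20 -0.4 0.8 4 0; 20 -0.4 0.8 5 0",
)

```text
clock: 9.2
position: [0.3857, 0.2632, 0.1042]
tcp_rot: [[-0.947, 0.32, -0.001], [0.32, 0.947, -0.0], [0.0, -0.0, -1.0]]
contact_force: [0.7, 0.9, 0.2]
gripper_width: 0.0321
grip_force: 60.4
```

step_arm(
  series="20 0 0 1 0; 20 0 0 3 0; 20 0 0 5 0; 20 0 0 6 0; 20 0 0 6 0",
)

```text
clock: 9.62
position: [0.3858, 0.2632, 0.0983]
tcp_rot: [[-0.947, 0.32, -0.001], [0.32, 0.947, -0.0], [0.0, -0.0, -1.0]]
contact_force: [1.2, 1.2, -0.8]
gripper_width: 0.0327
grip_force: 60.3
```

step_arm(
  series="20 -0.2 0.3 2 0; 20 -0.2 0.3 4 0; 20 -0.2 0.3 6 0; 20 -0.2 0.3 7 0; 20 -0.2 0.3 7 0",
)

```text
clock: 10.03
position: [0.3861, 0.2634, 0.0913]
tcp_rot: [[-0.947, 0.32, -0.0], [0.32, 0.947, -0.0], [0.0, -0.0, -1.0]]
contact_force: [0.3, -0.2, -0.3]
gripper_width: 0.0324
grip_force: 60.3
```

step_arm(
  series="20 0 0 0.5 0; 20 0 0 1 0; 20 0 0 1.5 0; 20 0 0 2 0; 20 0 0 2 0",
)

```text
clock: 10.45
position: [0.3864, 0.2636, 0.09]
tcp_rot: [[-0.947, 0.32, 0.0], [0.32, 0.947, 0.0], [-0.0, 0.0, -1.0]]
contact_force: [-2.0, -1.3, 10.1]
gripper_width: 0.0324
grip_force: 61.6
```

The gear is resting on the spline tops at 10 N. I'll turn it in small steps until it drops.

step_arm(
  series="20 0 0 0 0.03; 20 0 0 0 0.06; 20 0 0 0 0.09; 20 0 0 0 0.12; 20 0 0 0 0.14",
)

```text
clock: 10.87
position: [0.3865, 0.2637, 0.09]
tcp_rot: [[-0.893, 0.451, 0.001], [0.451, 0.893, 0.0], [-0.001, 0.001, -1.0]]
contact_force: [-0.5, -1.3, 8.1]
gripper_width: 0.0319
grip_force: 61.2
```

step_arm(
  series="20 0 0 0 0.03; 20 0 0 0 0.06; 20 0 0 0 0.09; 20 0 0 0 0.12; 20 0 0 0 0.14",
)

```text
clock: 11.28
position: [0.3865, 0.2637, 0.0899]
tcp_rot: [[-0.821, 0.571, 0.001], [0.571, 0.821, 0.0], [-0.0, 0.001, -1.0]]
contact_force: [-0.3, -0.7, 5.9]
gripper_width: 0.0323
grip_force: 61.0
```

step_arm(
  series="20 0 0 0.3 0.03; 20 0 0 0.3 0.06; 20 0 0 0.3 0.09; 20 0 0 0.3 0.12; 20 0 0 0.3 0.14",
)

```text
clock: 11.7
position: [0.3864, 0.2636, 0.0894]
tcp_rot: [[-0.733, 0.68, 0.0], [0.68, 0.733, 0.0], [-0.0, 0.0, -1.0]]
contact_force: [0.6, -0.1, -0.1]
gripper_width: 0.0323
grip_force: 60.3
```

The vertical force is gone, so it has probably aligned. I'll push down and check.

step_arm(
  series="20 0 0 0.4 0; 20 0 0 0.8 0; 20 0 0 1.2 0; 20 0 0 1.6 0; 20 0 0 2 0",
)

```text
clock: 12.12
position: [0.3863, 0.2636, 0.0873]
tcp_rot: [[-0.735, 0.678, 0.0], [0.678, 0.735, 0.0], [-0.0, 0.0, -1.0]]
contact_force: [0.4, 0.9, -0.7]
gripper_width: 0.032
grip_force: 60.4
```

step_arm(
  series="20 0 0 2 0; 20 0 0 4 0; 20 0 0 6 0; 20 0 0 8 0; 20 0 0 10 0",
)

```text
clock: 12.53
position: [0.3864, 0.2636, 0.0771]
tcp_rot: [[-0.734, 0.679, 0.0], [0.679, 0.734, 0.0], [-0.0, 0.0, -1.0]]
contact_force: [0.7, 3.0, 1.5]
gripper_width: 0.0323
grip_force: 60.5
```

step_arm(
  series="20 0 0 1 0; 20 0 0 2 0; 20 0 0 3 0; 20 0 0 4 0; 20 0 0 5 0",
)

```text
clock: 12.95
position: [0.3864, 0.2636, 0.0724]
tcp_rot: [[-0.735, 0.679, 0.0], [0.679, 0.735, 0.0], [-0.0, 0.0, -1.0]]
contact_force: [-0.4, 2.5, 6.9]
gripper_width: 0.0321
grip_force: 61.0
```

```bash
python3 - <<'E'
from plant import status
o=status.get_obs(); print(o["position"],o["contact_force"],o["moment"])
E
```

```text
[0.38635803 0.26363046 0.07239881] [-0.40087291  2.50452426  6.90035234] [ 0.40065659  0.03519119 -0.02445773]
```

step_arm(
  series="20 0 0 1 0; 20 0 0 2 0; 20 0 0 3 0; 20 0 0 3.5 0; 20 0 0 3.5 0",
)

```text
clock: 13.37
position: [0.3863, 0.2636, 0.069]
tcp_rot: [[-0.735, 0.679, 0.0], [0.679, 0.735, 0.0], [-0.0, 0.0, -1.0]]
contact_force: [-0.7, 2.9, 9.8]
gripper_width: 0.0323
grip_force: 61.5
```

step_arm(
  series="20 0 0 0 0; 20 0 0 0 0; 20 0 0 0 0; 20 0 0 0 0; 20 0 0 0 0",
)

```text
clock: 13.78
position: [0.3864, 0.2636, 0.0691]
tcp_rot: [[-0.735, 0.679, 0.0], [0.679, 0.735, 0.0], [-0.0, 0.0, -1.0]]
contact_force: [-0.8, 2.0, 9.1]
gripper_width: 0.0325
grip_force: 61.5
```

```bash
python3 - <<'E'
from h import *
from plant import optics,status
o=status.get_obs(); print(o["position"],o["contact_force"],o["moment"])
s=optics.capture("scene")
cv2.imwrite("pics/c5.png",crop(s["img"],202,175,35,35,8))
E
```

```text
[0.3863644  0.2636319  0.06908357] [-0.81033904  1.9897407   9.09364421] [ 0.40521876  0.14361965 -0.00302902]
```

View pics/c5.png

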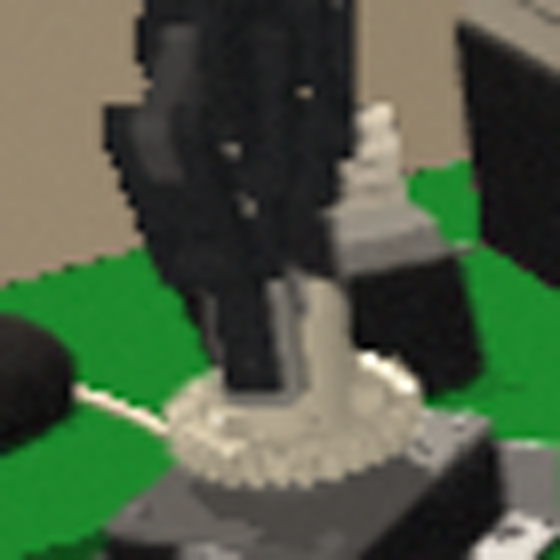

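The scene view shows the wheel seated low over the gearbox at crop (290,430), fingers on the sleeve. The 9 N reading means about 4.5 mm of collar travel. I'll add a little for margin and then hand in.

step_arm(
  series="20 0 0 0.4 0; 20 0 0 0.8 0; 20 0 0 0.8 0; 20 0 0 0.8 0; 20 0 0 0.8 0",
)

```text
clock: 14.25
position: [0.3864, 0.2637, 0.0684]
tcp_rot: [[-0.735, 0.679, 0.0], [0.679, 0.735, 0.0], [-0.0, 0.001, -1.0]]
contact_force: [-1.6, 2.6, 11.9]
gripper_width: 0.0323
grip_force: 61.7
```

```bash
python3 - <<'E'
from plant import status,r
o=status.get_obs(); print(o["position"],o["contact_force"],o["grip_force"])
if o["contact_force"][2]>8: print(r.job_done())
E
```

```text
[0.38637713 0.26365459 0.06836165] [-1.58060486  2.55154051 11.9037804 ] 61.6798013728112
the job is handed in; nothing more can be done
None
```

The long-sleeved gear is on the spindle with its splines meshed, still gripped and pressed down at about 12 N; the force and height readings put the collar about 5 to 6 mm down, past the 3 mm that clears the clip groove, though the fingers hid the groove in the last picture. I never touched the flat gear or the dish, and the job is handed in (14 s on the clock).

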